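Put the enamel pot away in the push-latch dry box

ROBOT

A 6-joint arm with a two-finger parallel gripper is mounted at the origin on the work surface. World frame = base frame: x ahead of the robot, y to its left, z up, the work surface at z = 0. Lengths are in mm, angles in rad, forces in N, time in s.
With the tool pointing down it reaches from about 350 to 775 mm from the base axis. Payload 5.5 kg.
Tool frame: the origin (TCP) lies midway between the tips of the shut fingers; the grasp point (between the pads) lies 19 mm behind it; z points along the fingers, y is the line along which they close (so a half turn about z gives the same grasp; the last joint's range is limited). The gripper opens to 85 mm and grips with 20 to 120 N. Pads are 22 mm wide; open, the fingers measure 114 mm over their backs; the gripper's body (76 mm by 85 mm) begins 54 mm behind the grasp point. The pads swing forward as they close: fully open they stand 13 mm farther back than shut.
Start: joints at [-0.14, 0.313, 0.046, 1.304, 0, 1.431], TCP at [575.041, -0.015, 231.323] pointing down, gripper open.
Joint ranges: [-2.76, 2.76], [-0.86, 1.69], [-1.03, 1.26], [-2.2, 2.34], [-1.47, 1.5], [-3.14, 3.14]. Speed limits (rad/s): [2.57, 2.57, 3.14, 3.14, 3.14, 3.14].

INTERFACE

Orientations are given as a unit quaternion [w, x, y, z].
In Python, from bench import r gives the robot as it stands. The module is installed in compiled form; this text tells all that it offers.
- The arm moves only by the tool drive_tool, never from a script. Its argument "rows" is a list of rows, each an object with "delta_rot": the turn, a rotation vector about the tool's x, y, z in degrees, a list of three; "offset": the shift along the tool's x, y, z in mm, a list of three; "claw": the closure, from 0 (fully open) to 1 (shut). A call has 1 to 8 rows; each row is the pose to reach, as a shift and turn from the pose commanded when the call began, along the tool's axes at that moment; what a row does not reach only later rows make up. A row lasts 1/12 s, in which the tool goes at most 41.7 mm and 7.16 degrees, less where a joint would pass 70% of its speed; a pose out of reach is approached as far as the arm can. A call with a gripper value outside its range is refused whole. The fingers move at their own pace and stop on an object; "grip_force" is the grip in N (left out, the last holds). Time passes only in rows, so rows that repeat a pose let the fingers close. It gives the time, the measured TCP pose, the force, the opening and the grip force at its end, in the units of the state.
- r.get_state(): the state, without advancing time (a new reading comes with each control period).
- r.grab_frame(name): name is "scene" or "side" or "wrist"; returns a dict with "pixels" (400x640x3 uint8, red, green, blue), "range_z" (400x640 float32, mm along the optical axis (not along the pixel's ray), 0 where there is no reading), "fx", "fy", "cx", "cy" (pixels), "cam_to_world" (4x4, takes a point from camera to world coordinates); the wrist camera has in their place "T_tool_cam" (4x4, takes a point from camera to tool coordinates, whose origin is the TCP and whose axes are the flange's). Camera axes: x right, y down, z forward; pixel columns grow to the right and rows downward; lengths in mm; the calibration is good to about 2 mm. A picture is of the moment at which its call begins: read the wrist's pose just before it.
- r.close_job(): hands the job in; it is judged then, once.
Trained networks look in a picture, given as the dict that the camera call returned (one of the last four; its "shot" number tells which), for a name from the list of things; names that differ only in an ending like _2 or _b are one class to them, and where a whole thing is asked for, a point or a joint stands for the part that bears it (a point fixed in the world has none). Each returns a list of dicts, best first, with "confidence" (0 to 1); they miss things now and then, are a little off and sometimes report something else, mostly with a low value. They report only what shows in the picture. A call takes as long as a camera call.
- r.find_in(picture, target): "box" ([left, top, width, height] in pixels, round what is visible of it).
- r.masks_of(picture, target): "mask" (400x640 bool, what is visible of it) and "box" ([left, top, width, height] in pixels, round what is visible of it).
The state is a dict: "time_s": time; "joint_pos": joint angles; "dq": joint speeds; "joint_torque": joint torques, N m; "position": TCP position; "eef_rot": TCP orientation; "wrist_force": force on the tool from outside, world axes, zero at the start; "moment": the same for the moment, N m; "opening": finger opening in mm; "gripper_force": force on a finger pad.
Only numpy, scipy, OpenCV 4.12 (cv2) and the standard library are available. Lean on these libraries where they do the work, as an engineer would, in place of code of your own. Each camera call takes 0.05 s, during which the arm holds its last target. There are 200 camera calls.

TASK

Put the short white pot away in the metal dry box: press on the round pad at the front of the box's lid to let its push latch go, so that the lid springs open, and stand the pot upright on the floor of the box beside the jar. Then swing the lid down and press it home again so that the latch holds it flush. Feel for the latch and press gently (never push on the box or its lid with more than 15 N), and leave all the other things where they stand.

Things in the scene. Friction and masses are not known exactly. Their poses are not given: they have to be found in the camera images.
- box: Grey metal dry box fixed to the bench, 170 (x) by 240 (y) by 80 mm high, walls and floor 5 mm, bare metal lid set into its mouth. Origin: centre of its underside; x points from front (latch side) to hinge side, z up. A latch block fills x -80 to -58, y -21 to 21 mm inside, top at 55 mm. The jar stands in its +y half; the -y half is free: the pot fits at x 0, y -45 mm.
- lid (a joint): Lid angle, rad. 0: latched, flush with the rim; grows as it opens, to 1.8 (leaning 13 degrees back); negative: pressed in. When not held, a spring lifts it to 1.8 in some 2 s. Push-push latch: pressing the pad in until the end buffer is felt, then letting go, releases the lid; doing it again latches it at 0. A shorter press changes nothing. That depth is hidden: 5 to 15 mm at the pad.
- lid_press (a point): Centre of the top of the round press pad (32 mm across, 2 mm high) on the lid's middle line, 125 mm from the hinge line, 29 mm behind the front edge, 82 mm above the bench when latched; moves with the lid, z out of its outer face. Pressing takes 3 to 5 N all the way, then the buffer adds about 10 N per mm: the latch has changed over once 6.5 N is felt.
- lid_hinge (a point): Middle of the hinge line, at half the lid's thickness, 77 mm above the bench, 78 mm behind the box's centre. The lid is 154 mm from hinge line to front edge, 226 mm wide and 6 mm thick, so it reaches about 227 mm above the bench when open.
- pot: The short round white pot with a lid, 38 mm across and 45 mm high, 80 g give or take, standing upright on the white paper (2 mm thick). Origin: centre of its underside, z up.
- bottle: Taller white bottle, 40 mm across and 95 mm high, on the paper; not to be moved. Origin: centre of its underside.
- jar: Glass jar, 46 mm across and 52 mm high, standing in the box's +y half, under the lid at the start; not to be moved. Origin: centre of its underside.
- brush: Brush 170 mm long lying on the paper near its edge towards the robot; not to be moved. Origin: near its middle.
- tile: Loose square copper blank, 45 by 45 by 6 mm, on the bench at the back between box and paper; not to be moved. Origin: centre of its underside.

How it is judged:
By the outcome, as a careful person would: the job done as asked, in the order asked, and still so for the second after the job is handed in, with the robot touching nothing.
It also fails if it takes over 72 s, if anything falls off the work surface, if the arm or the gripper's body presses on something with over 40 N, if the wrist force passes 120 N, or if a joint passes its speed limit or range.

## Working session

There is one attempt and no reset: what is moved stays moved. The work goes in short steps, Python scripts to look and compute and a tool call to move; the robot and the scene stay as the last step left them, time stands still between calls to the robot, and variables do not carry over. Pictures are saved under pics/ and viewed, at most 10 in all, crops included, and the job is handed in when it is done.

Besides the shell and the picture viewer there is one more tool, called after "Call:" as a command line: name --argument value ..., lists and objects as JSON in quotes. drive_tool: Moves the arm, as the interface text tells. Its arguments: {"type":"object","properties":{"rows":{"type":"array","items":{"type":"object","properties":{"delta_rot":{"type":"array","items":{"type":"number"}},"offset":{"type":"array","items":{"type":"number"}},"claw":{"type":"number"}}}},"grip_force":{"type":"number"}},"required":["rows"]}

```bash
mkdir -p pics; cat > h.py <<'E'
import numpy as np, cv2
from bench import r
def cloud(f,T=None):
    T=f["cam_to_world"] if T is None else T
    z=f["range_z"].astype(float); v,u=np.mgrid[:400,:640]
    P=np.stack([(u-f["cx"])*z/f["fx"],(v-f["cy"])*z/f["fy"],z],-1)
    W=P@np.array(T)[:3,:3].T+np.array(T)[:3,3]; W[z<=0]=np.nan
    return W
def save(f,n): cv2.imwrite("pics/"+n+".png",f["pixels"][:,:,::-1])
E
python3 - <<'E'
from h import *
np.set_printoptions(precision=1,suppress=True)
s=r.get_state();print(s)
for c in ["scene","side"]:
    f=r.grab_frame(c);W=cloud(f);save(f,c)
    print(c, f["fx"], np.array(f["cam_to_world"])[:3,3])
    for n in ["box","lid","lid_press","pot","bottle","jar","brush","tile"]:
        for m in r.masks_of(f,n)[:2]:
            p=W[m["mask"]];p=p[~np.isnan(p[:,0])]
            if len(p): print(n,round(m["confidence"],2),m["box"],len(p),np.median(p,0),np.percentile(p,2,0),np.percentile(p,98,0))
            else: print(n,m["confidence"],m["box"],"nodepth")
E
```

```text
{'time_s': 0.0, 'joint_pos': array([-0.1,  0.3,  0. ,  1.3, -0. ,  1.4]), 'dq': array([-0.,  0.,  0., -0., -0.,  0.]), 'joint_torque': array([ -0. , -48.1,  29.9,   0. ,  -0. ,  -0. ]), 'position': array([574.5,   0.1, 230.4]), 'eef_rot': array([-0. ,  0.7,  0.7, -0. ]), 'wrist_force': array([ 0.2,  0.6, -0.5]), 'moment': array([ 0., -0.,  0.]), 'gripper_force': 0.0, 'opening': 85.80069107681327}
scene 415.8893515325912 [898.  367.6 763.5]
box 0.81 [329.3, 190.4, 151.3, 160.0] 13364 [574.5 225.7  80.7] [470.8  91.6   6.7] [658.2 332.6  83.7]
lid 0.78 [333.1, 196.3, 141.2, 138.2] 9462 [562.  221.8  81.1] [479.  102.2  78.4] [639.7 320.7  83.8]
pot 0.72 [253.5, 144.3, 18.0, 25.1] 330 [ 573.7 -186.5   39.5] [ 553.6 -208.8    7.4] [ 587.2 -176.    49.1]
bottle 0.61 [232.5, 172.7, 23.2, 37.5] 611 [ 675.5 -114.    56.6] [ 646.  -185.4    1.9] [ 690.6 -103.6   98.1]
brush 0.87 [307.4, 128.4, 40.1, 36.0] 689 [ 437.  -119.1   20.2] [ 415.4 -188.9    7.4] [454.1 -68.3  24.4]
tile 0.9 [235.4, 258.8, 23.8, 20.8] 459 [769.1   7.7   6.4] [743.8 -17.    3.8] [792.7  31.3   8.9]
side 381.44573759391
[... 169 characters left out ...]
 [549.2 227.   81.3] [473.5 103.   77.8] [639.9 322.8  83.3]
lid 0.61 [180.5, 196.8, 165.7, 153.4] 14620 [525.  240.   80.6] [454.6 100.4   6.2] [646.7 338.4  83.1]
lid_press 0.83 [184.4, 201.1, 154.6, 109.7] 8470 [549.3 227.   81.3] [474.6 103.3  78.8] [637.  323.2  83.3]
bottle 0.77 [314.5, 140.2, 19.5, 39.4] 421 [ 663.4 -112.    51.1] [ 651.5 -125.9   10. ] [ 680.6 -104.2   98.4]
bottle 0.39 [187.4, 201.6, 153.5, 107.4] 8508 [548.9 226.4  81.3] [473.9 103.2  78.5] [636.5 323.2  83.3]
brush 0.71 [392.5, 182.9, 43.2, 41.1] 804 [ 429.7 -120.3   20.7] [ 412.8 -230.9    3.4] [452.5 -68.1  24.5]
tile 0.62 [253.3, 177.2, 17.7, 15.2] 198 [765.3   8.3   7.1] [742.3 -16.6   2.3] [787.8  32.1   8.9]
```

View pics/scene.png

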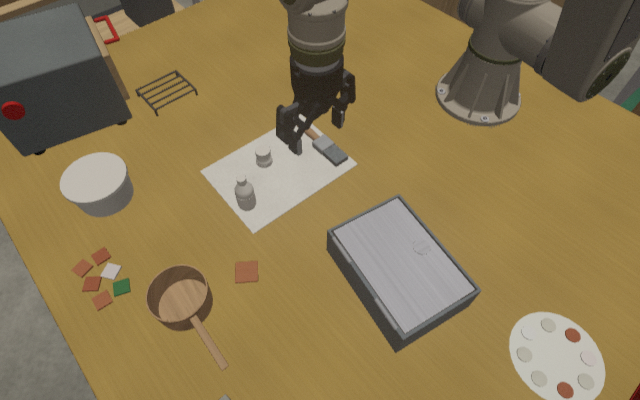

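```bash
python3 - <<'E'
from h import *
np.set_printoptions(precision=1,suppress=True)
for c in ["scene","side"]:
    f=r.grab_frame(c);W=cloud(f)
    b=max(r.masks_of(f,"box"),key=lambda m:m["confidence"])["mask"]
    k=cv2.dilate(b.astype(np.uint8),np.ones((9,9)))>0
    with np.errstate(all='ignore'):
        k&=(W[...,2]>74)&(W[...,2]<90)
    p=W[k][:,:2]
    rect=cv2.minAreaRect(p.astype(np.float32)); print(c,"rect",rect)
    lo=np.percentile(p,[0.5,99.5],axis=0);print(lo, lo.mean(0))
    # metal lid specular? pad: points 1.2mm above
    # cylinders: robust top circle
    for n,h in [("pot",47),("bottle",97)]:
        ms=[m for m in r.masks_of(f,n) if m["box"][2]<40]
        if ms:
            q=W[cv2.dilate(ms[0]["mask"].astype(np.uint8),np.ones((5,5)))>0]; q=q[np.abs(q[:,2]-h)<4]
            print(n,len(q),q.min(0),q.max(0),cv2.minEnclosingCircle(q[:,:2].astype(np.float32)))
E
```

```text
scene rect ((556.7872924804688, 209.06008911132812), (241.46315002441406, 173.79953002929688), 78.46906280517578)
[[458.   83.6]
 [658.4 336.8]] [558.2 210.2]
pot 147 [ 552.3 -211.9   43.2] [ 586.5 -176.9   50.5] ((569.5745849609375, -194.81832885742188), 19.07050895690918)
bottle 69 [ 661.8 -133.6   93.5] [ 680.7 -114.6  100.1] ((671.7147216796875, -124.31767272949219), 10.452930450439453)
side rect ((556.9859008789062, 208.38580322265625), (241.50584411621094, 173.0675811767578), 78.6755142211914)
[[455.8  85. ]
 [656.4 338.2]] [556.1 211.6]
pot 46 [ 651.3 -129.6   43. ] [ 685.4 -103.1   50.8] ((668.347412109375, -119.52861785888672), 18.968284606933594)
bottle 38 [ 661.8 -133.3   93.7] [ 679.7 -114.8   99.5] ((670.349853515625, -123.4685287475586), 9.851142883300781)
```

The scene shows the box around (400,270), with the pad at (421,247) on its robot side. The pot is at (263,155) and the bottle at (245,192). I'll check the pad's position and move above it.

```bash
python3 - <<'E'
from h import *
np.set_printoptions(precision=1,suppress=True)
f=r.grab_frame("scene");W=cloud(f);print(np.nanmedian(W[245:250,418:424].reshape(-1,3),0))
c=np.array([556.9,208.7]);t=np.radians(-11.45);R=np.array([[np.cos(t),-np.sin(t)],[np.sin(t),np.cos(t)]])
for n,p in dict(pad=(-47,0),hinge=(78,0),slot=(0,-45)).items(): print(n,c+R@p)
E
```

```text
[512.9 219.5  83. ]
pad [510.8 218. ]
hinge [633.3 193.2]
slot [548.  164.6]
```

Call:
drive_tool --rows '[{"offset": [218, -64, 0], "delta_rot": [0, 0, 11.45], "claw": 1}, {"offset": [218, -64, 0], "delta_rot": [0, 0, 11.45], "claw": 1}, {"offset": [218, -64, 0], "delta_rot": [0, 0, 11.45], "claw": 1}, {"offset": [218, -64, 0], "delta_rot": [0, 0, 11.45], "claw": 1}, {"offset": [218, -64, 0], "delta_rot": [0, 0, 11.45], "claw": 1}, {"offset": [218, -64, 0], "delta_rot": [0, 0, 11.45], "claw": 1}, {"offset": [218, -64, 0], "delta_rot": [0, 0, 11.45], "claw": 1}, {"offset": [218, -64, 0], "delta_rot": [0, 0, 11.45], "claw": 1}]'

```text
time_s: 2.02
position: [510.6, 219.2, 231.4]
eef_rot: [0.0, 0.773, 0.634, 0.0]
wrist_force: [-0.1, -1.1, -0.8]
opening: 0.2
gripper_force: 0.0
```

Call:
drive_tool --rows '[{"offset": [0, 0, 40], "delta_rot": [0, 0, 0], "claw": 1}, {"offset": [0, 0, 80], "delta_rot": [0, 0, 0], "claw": 1}, {"offset": [0, 0, 115], "delta_rot": [0, 0, 0], "claw": 1}, {"offset": [0, 0, 130], "delta_rot": [0, 0, 0], "claw": 1}, {"offset": [0, 0, 138], "delta_rot": [0, 0, 0], "claw": 1}, {"offset": [0, 0, 141], "delta_rot": [0, 0, 0], "claw": 1}, {"offset": [0, 0, 143], "delta_rot": [0, 0, 0], "claw": 1}, {"offset": [0, 0, 143], "delta_rot": [0, 0, 0], "claw": 1}]'

```text
time_s: 2.68
position: [512.3, 217.7, 89.4]
eef_rot: [0.001, 0.774, 0.633, 0.001]
wrist_force: [0.2, -0.3, 0.3]
opening: 0.2
gripper_force: 0.0
```

Call:
drive_tool --rows '[{"offset": [0, 0, 1], "delta_rot": [0, 0, 0], "claw": 1}, {"offset": [0, 0, 2], "delta_rot": [0, 0, 0], "claw": 1}, {"offset": [0, 0, 3], "delta_rot": [0, 0, 0], "claw": 1}, {"offset": [0, 0, 4], "delta_rot": [0, 0, 0], "claw": 1}, {"offset": [0, 0, 4], "delta_rot": [0, 0, 0], "claw": 1}]'

```text
time_s: 3.1
position: [511.1, 218.1, 84.4]
eef_rot: [0.0, 0.774, 0.633, 0.0]
wrist_force: [-0.3, 0.5, 0.3]
opening: -0.0
gripper_force: 0.0
```

Call:
drive_tool --rows '[{"offset": [0, 0, 1], "delta_rot": [0, 0, 0], "claw": 1}, {"offset": [0, 0, 2], "delta_rot": [0, 0, 0], "claw": 1}, {"offset": [0, 0, 3], "delta_rot": [0, 0, 0], "claw": 1}, {"offset": [0, 0, 3], "delta_rot": [0, 0, 0], "claw": 1}]'

```text
time_s: 3.43
position: [511.1, 218.1, 81.5]
eef_rot: [0.0, 0.774, 0.633, 0.0]
wrist_force: [-0.1, 0.1, 3.3]
opening: -0.2
gripper_force: 1.7
```

Call:
drive_tool --rows '[{"offset": [0, 0, 0.7], "delta_rot": [0, 0, 0], "claw": 1}, {"offset": [0, 0, 1.5], "delta_rot": [0, 0, 0], "claw": 1}, {"offset": [0, 0, 1.5], "delta_rot": [0, 0, 0], "claw": 1}]'

```text
time_s: 3.68
position: [511.1, 218.1, 79.8]
eef_rot: [0.0, 0.774, 0.633, 0.0]
wrist_force: [-1.0, -0.0, 3.5]
opening: -0.1
gripper_force: 1.8
```

Call:
drive_tool --rows '[{"offset": [0, 0, 0.6], "delta_rot": [0, 0, 0], "claw": 1}, {"offset": [0, 0, 1.2], "delta_rot": [0, 0, 0], "claw": 1}, {"offset": [0, 0, 1.2], "delta_rot": [0, 0, 0], "claw": 1}]'

```text
time_s: 3.93
position: [511.1, 218.1, 78.5]
eef_rot: [-0.0, 0.774, 0.633, 0.0]
wrist_force: [-0.0, 1.0, 3.6]
opening: -0.2
gripper_force: 1.8
```

Call:
drive_tool --rows '[{"offset": [0, 0, 0.8], "delta_rot": [0, 0, 0], "claw": 1}, {"offset": [0, 0, 0.8], "delta_rot": [0, 0, 0], "claw": 1}]'

```text
time_s: 4.1
position: [511.1, 218.1, 77.7]
eef_rot: [-0.0, 0.774, 0.633, 0.0]
wrist_force: [-0.8, 0.1, 2.8]
opening: -0.1
gripper_force: 1.8
```

Call:
drive_tool --rows '[{"offset": [0, 0, 0.8], "delta_rot": [0, 0, 0], "claw": 1}, {"offset": [0, 0, 0.8], "delta_rot": [0, 0, 0], "claw": 1}]'

```text
time_s: 4.27
position: [511.1, 218.0, 76.9]
eef_rot: [-0.0, 0.774, 0.633, 0.0]
wrist_force: [0.0, 0.6, 3.7]
opening: 0.2
gripper_force: 1.8
```

Call:
drive_tool --rows '[{"offset": [0, 0, 0.8], "delta_rot": [0, 0, 0], "claw": 1}, {"offset": [0, 0, 0.8], "delta_rot": [0, 0, 0], "claw": 1}]'

```text
time_s: 4.43
position: [511.1, 218.1, 76.1]
eef_rot: [-0.0, 0.774, 0.633, 0.0]
wrist_force: [-1.4, 0.8, 4.0]
opening: 0.2
gripper_force: 1.8
```

Call:
drive_tool --rows '[{"offset": [0, 0, 0.8], "delta_rot": [0, 0, 0], "claw": 1}, {"offset": [0, 0, 0.8], "delta_rot": [0, 0, 0], "claw": 1}]'

```text
time_s: 4.6
position: [511.0, 218.0, 75.3]
eef_rot: [-0.0, 0.774, 0.633, 0.0]
wrist_force: [-1.1, 0.2, 3.9]
opening: 0.2
gripper_force: 1.8
```

Call:
drive_tool --rows '[{"offset": [0, 0, 0.8], "delta_rot": [0, 0, 0], "claw": 1}, {"offset": [0, 0, 0.8], "delta_rot": [0, 0, 0], "claw": 1}]'

```text
time_s: 4.77
position: [511.1, 218.0, 74.5]
eef_rot: [0.0, 0.774, 0.633, 0.0]
wrist_force: [-1.2, 0.5, 4.5]
opening: -0.1
gripper_force: 1.8
```

Call:
drive_tool --rows '[{"offset": [0, 0, 0.8], "delta_rot": [0, 0, 0], "claw": 1}, {"offset": [0, 0, 0.8], "delta_rot": [0, 0, 0], "claw": 1}]'

```text
time_s: 4.93
position: [511.1, 218.0, 73.7]
eef_rot: [0.0, 0.774, 0.633, 0.0]
wrist_force: [0.4, 1.3, 2.9]
opening: 0.0
gripper_force: 1.8
```

Call:
drive_tool --rows '[{"offset": [0, 0, 0.8], "delta_rot": [0, 0, 0], "claw": 1}, {"offset": [0, 0, 0.8], "delta_rot": [0, 0, 0], "claw": 1}]'

```text
time_s: 5.1
position: [511.1, 218.0, 72.9]
eef_rot: [0.0, 0.774, 0.633, 0.0]
wrist_force: [-1.7, 1.9, 3.1]
opening: 0.1
gripper_force: 1.9
```

Call:
drive_tool --rows '[{"offset": [0, 0, 0.8], "delta_rot": [0, 0, 0], "claw": 1}, {"offset": [0, 0, 0.8], "delta_rot": [0, 0, 0], "claw": 1}]'

```text
time_s: 5.27
position: [511.2, 218.0, 72.1]
eef_rot: [0.0, 0.774, 0.633, 0.0]
wrist_force: [-1.1, 1.2, 4.0]
opening: -0.2
gripper_force: 1.9
```

Call:
drive_tool --rows '[{"offset": [0, 0, 0.8], "delta_rot": [0, 0, 0], "claw": 1}, {"offset": [0, 0, 0.8], "delta_rot": [0, 0, 0], "claw": 1}]'

```text
time_s: 5.43
position: [511.1, 218.0, 71.3]
eef_rot: [0.0, 0.774, 0.633, 0.0]
wrist_force: [-0.8, 1.8, 3.4]
opening: 0.5
gripper_force: 1.9
```

Call:
drive_tool --rows '[{"offset": [0, 0, 0.8], "delta_rot": [0, 0, 0], "claw": 1}, {"offset": [0, 0, 0.8], "delta_rot": [0, 0, 0], "claw": 1}]'

```text
time_s: 5.6
position: [511.2, 218.0, 70.6]
eef_rot: [0.0, 0.774, 0.633, 0.0]
wrist_force: [-0.3, 1.6, 4.1]
opening: -0.1
gripper_force: 1.9
```

Call:
drive_tool --rows '[{"offset": [0, 0, 0.8], "delta_rot": [0, 0, 0], "claw": 1}, {"offset": [0, 0, 0.8], "delta_rot": [0, 0, 0], "claw": 1}]'

```text
time_s: 5.77
position: [511.3, 218.0, 70.0]
eef_rot: [0.0, 0.774, 0.633, 0.0]
wrist_force: [-1.6, 1.3, 5.5]
opening: -0.0
gripper_force: 2.9
```

Beginning of the buffer; finer now.

Call:
drive_tool --rows '[{"offset": [0, 0, 0.4], "delta_rot": [0, 0, 0], "claw": 1}, {"offset": [0, 0, 0.4], "delta_rot": [0, 0, 0], "claw": 1}]'

```text
time_s: 5.93
position: [511.3, 218.0, 69.8]
eef_rot: [0.0, 0.774, 0.633, 0.0]
wrist_force: [-1.4, 1.4, 6.5]
opening: 0.2
gripper_force: 3.4
```

Call:
drive_tool --rows '[{"offset": [0, 0, 0.4], "delta_rot": [0, 0, 0], "claw": 1}, {"offset": [0, 0, 0.4], "delta_rot": [0, 0, 0], "claw": 1}, {"offset": [0, 0, 0.4], "delta_rot": [0, 0, 0], "claw": 1}]'

```text
time_s: 6.18
position: [511.3, 218.0, 69.6]
eef_rot: [0.0, 0.774, 0.633, 0.0]
wrist_force: [-2.3, 0.8, 8.8]
opening: -0.2
gripper_force: 4.0
```

Changed over at 8.8 N. I'll let go, up and back.

Call:
drive_tool --rows '[{"offset": [0, 0, -30], "delta_rot": [0, 0, 0], "claw": 1}, {"offset": [0, -30, -60], "delta_rot": [0, 0, 0], "claw": 1}, {"offset": [0, -65, -75], "delta_rot": [0, 0, 0], "claw": 1}, {"offset": [0, -65, -110], "delta_rot": [0, 0, 0], "claw": 1}, {"offset": [0, -65, -130], "delta_rot": [0, 0, 0], "claw": 0.3}, {"offset": [0, -65, -130], "delta_rot": [0, 0, 0], "claw": 0.3}]'

```text
time_s: 6.68
position: [448.6, 231.3, 202.9]
eef_rot: [0.002, 0.774, 0.633, 0.003]
wrist_force: [0.8, 0.0, -0.1]
opening: 23.2
gripper_force: 0.0
```

```bash
python3 - <<'E'
from h import *
np.set_printoptions(precision=1,suppress=True)
f=r.grab_frame("scene");save(f,"open");print(r.get_state()["position"],r.get_state()["joint_pos"].round(2))
E
```

```text
[448.5 231.1 200.9] [ 0.3  0.2 -0.2  1.2 -0.   2.1]
```

Call:
drive_tool --rows '[{"offset": [-393, 204, 0], "delta_rot": [0, 0, 0], "claw": 0}, {"offset": [-393, 204, 0], "delta_rot": [0, 0, 0], "claw": 0}, {"offset": [-393, 204, 0], "delta_rot": [0, 0, 0], "claw": 0}, {"offset": [-393, 204, 0], "delta_rot": [0, 0, 0], "claw": 0}, {"offset": [-393, 204, 0], "delta_rot": [0, 0, 0], "claw": 0}, {"offset": [-393, 204, 0], "delta_rot": [0, 0, 0], "claw": 0}, {"offset": [-393, 204, 0], "delta_rot": [0, 0, 0], "claw": 0}, {"offset": [-393, 204, 0], "delta_rot": [0, 0, 0], "claw": 0}]'

```text
time_s: 7.4
position: [538.6, -91.9, 197.2]
eef_rot: [-0.001, 0.774, 0.633, -0.001]
wrist_force: [0.3, 0.6, 0.6]
opening: 85.4
gripper_force: 0.0
```

```bash
python3 - <<'E'
from h import *
np.set_printoptions(precision=1,suppress=True)
print(r.get_state()["position"],r.get_state()["time_s"])
f=r.grab_frame("scene");W=cloud(f)
save(f,"open2")
c=np.array([556.9,208.7,0]);t=np.radians(-11.45);R=np.array([[np.cos(t),-np.sin(t),0],[np.sin(t),np.cos(t),0],[0,0,1]])
for n in ["jar","lid"]:
  for m in r.masks_of(f,n)[:2]:
    p=(W[m["mask"]]-c)@R;p=p[~np.isnan(p[:,0])]
    print(n,m["confidence"],m["box"],len(p)); 
    if len(p): print(np.median(p,0),np.percentile(p,2,0),np.percentile(p,98,0))
E
```

```text
[538.6 -91.9 197.2] 7.4
jar 0.44 [422.6, 300.4, 13.2, 18.6] 94
[-2.1 94.6 31.9] [-18.   90.7  12.8] [ 53.1 113.7 170.8]
jar 0.27 [253.7, 145.3, 19.4, 20.4] 322
[  95.7 -382.9   38.5] [  78.  -407.6    4.6] [ 110.1 -374.3   49.4]
lid 0.94 [332.1, 174.9, 112.2, 158.9] 8138
[ 54.8  15.1 166.3] [  34.  -105.    84.8] [ 78.  110.9 226.1]
```

View pics/open2.png

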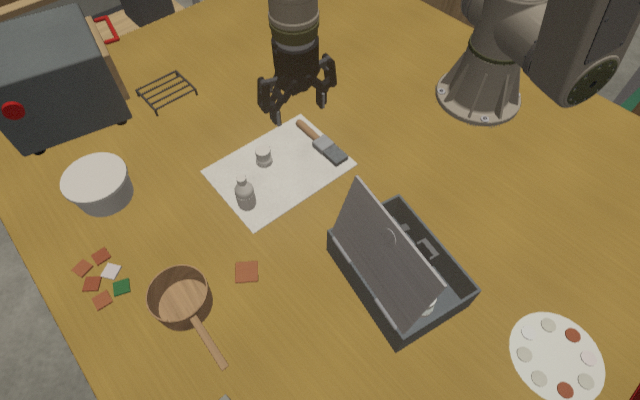

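Call:
drive_tool --rows '[{"offset": [-97, 50, 0], "delta_rot": [0, 0, 0], "claw": 0}, {"offset": [-97, 50, 0], "delta_rot": [0, 0, 0], "claw": 0}, {"offset": [-97, 50, 0], "delta_rot": [0, 0, 0], "claw": 0}, {"offset": [-97, 50, 40], "delta_rot": [0, 0, 0], "claw": 0}, {"offset": [-97, 50, 80], "delta_rot": [0, 0, 0], "claw": 0}, {"offset": [-97, 50, 115], "delta_rot": [0, 0, 0], "claw": 0}, {"offset": [-97, 50, 120], "delta_rot": [0, 0, 0], "claw": 0}, {"offset": [-97, 50, 120], "delta_rot": [0, 0, 0], "claw": 0}]'

```text
time_s: 8.22
position: [566.0, -192.2, 75.7]
eef_rot: [-0.004, 0.774, 0.633, -0.002]
wrist_force: [1.0, 0.7, 0.4]
opening: 85.5
gripper_force: 0.0
```

```bash
python3 - <<'E'
from h import *
np.set_printoptions(precision=1,suppress=True)
s=r.get_state();print(s["position"],s["time_s"])
from scipy.spatial.transform import Rotation as Ro
q=s["eef_rot"];T=np.eye(4);T[:3,:3]=Ro.from_quat(np.r_[q[1:],q[0]]).as_matrix();T[:3,3]=s["position"]
f=r.grab_frame("wrist");W=cloud(f,T@np.array(f["T_tool_cam"]))
save(f,"w1")
q=W[(np.abs(W[...,2]-47)<4)&(np.hypot(W[...,0]-570,W[...,1]+195)<45)]
print(len(q), len(q) and (q.min(0),q.max(0),cv2.minEnclosingCircle(q[:,:2].astype(np.float32))))
f=r.grab_frame("scene");W=cloud(f)
save(f,"open3")
c=np.array([556.9,208.7,0]);t=np.radians(-11.45);R=np.array([[np.cos(t),-np.sin(t),0],[np.sin(t),np.cos(t),0],[0,0,1]])
for n in ["jar","lid"]:
  for m in r.masks_of(f,n)[:2]:
    p=(W[m["mask"]]-c)@R;p=p[~np.isnan(p[:,0])]
    print(n,m["confidence"],m["box"],len(p)); 
    if len(p): print(np.median(p,0),np.percentile(p,2,0),np.percentile(p,98,0))
E
```

```text
[ 566.  -192.2   75.7] 8.2167
2300 (array([ 552.7, -211.5,   43. ]), array([ 587.2, -176.7,   50.5]), ((569.9212036132812, -194.20169067382812), 17.730016708374023))
jar 0.82 [407.8, 283.6, 27.6, 31.6] 629
[ 3.3 78.6 56.6] [-20.1  58.4  19.5] [17.7 96.1 60.1]
lid 0.81 [314.5, 193.8, 89.6, 139.1] 1988
[106.4   8.4 203.5] [  52.4 -110.    17.9] [115.  113.5 228.9]
```

Call:
drive_tool --rows '[{"offset": [0, 0, 0], "delta_rot": [0, 0, 0], "claw": 0}, {"offset": [0, 0, 30], "delta_rot": [0, 0, 0], "claw": 0}, {"offset": [0, 0, 50], "delta_rot": [0, 0, 0], "claw": 0}, {"offset": [0, 0, 62], "delta_rot": [0, 0, 0], "claw": 0}, {"offset": [0, 0, 68], "delta_rot": [0, 0, 0], "claw": 0}, {"offset": [0, 0, 68], "delta_rot": [0, 0, 0], "claw": 0}]'

```text
time_s: 8.92
position: [568.7, -194.4, 10.8]
eef_rot: [-0.0, 0.774, 0.633, -0.0]
wrist_force: [-0.3, 0.6, 0.3]
opening: 85.1
gripper_force: 0.0
```

Call:
drive_tool --grip_force 25 --rows '[{"offset": [0, 0, 0], "delta_rot": [0, 0, 0], "claw": 0.4}, {"offset": [0, 0, 0], "delta_rot": [0, 0, 0], "claw": 0.5}, {"offset": [0, 0, 0], "delta_rot": [0, 0, 0], "claw": 0.6}, {"offset": [0, 0, 0], "delta_rot": [0, 0, 0], "claw": 0.7}, {"offset": [0, 0, 0], "delta_rot": [0, 0, 0], "claw": 0.8}, {"offset": [0, 0, 0], "delta_rot": [0, 0, 0], "claw": 0.8}, {"offset": [0, 0, 0], "delta_rot": [0, 0, 0], "claw": 0.8}]'

```text
time_s: 9.5
position: [569.6, -195.0, 12.4]
eef_rot: [0.001, 0.774, 0.633, 0.0]
wrist_force: [-1.7, 0.9, 5.5]
opening: 35.7
gripper_force: 24.4
```

Call:
drive_tool --rows '[{"offset": [0, 0, -12], "delta_rot": [0, 0, 0], "claw": 0.8}, {"offset": [0, 0, -35], "delta_rot": [0, 0, 0], "claw": 0.8}, {"offset": [0, 0, -70], "delta_rot": [0, 0, 0], "claw": 0.8}, {"offset": [0, -15, -105], "delta_rot": [0, 0, 0], "claw": 0.8}, {"offset": [20, -40, -130], "delta_rot": [0, 0, 0], "claw": 0.8}, {"offset": [45, -65, -140], "delta_rot": [0, 0, 0], "claw": 0.8}, {"offset": [80, -85, -140], "delta_rot": [0, 0, 0], "claw": 0.8}, {"offset": [115, -93, -140], "delta_rot": [0, 0, 0], "claw": 0.8}]'

```text
time_s: 10.17
position: [498.5, -62.5, 152.5]
eef_rot: [0.0, 0.775, 0.632, 0.0]
wrist_force: [0.1, 0.2, -1.7]
opening: 35.1
gripper_force: 25.2
```

Call:
drive_tool --rows '[{"offset": [38, 0, 0], "delta_rot": [0, 0, 0], "claw": 0.8}, {"offset": [76, 0, 0], "delta_rot": [0, 0, 0], "claw": 0.8}, {"offset": [114, 0, 0], "delta_rot": [0, 0, 0], "claw": 0.8}, {"offset": [152, 0, 0], "delta_rot": [0, 0, 0], "claw": 0.8}, {"offset": [185, 0, 0], "delta_rot": [0, 0, 0], "claw": 0.8}, {"offset": [210, 0, 0], "delta_rot": [0, 0, 0], "claw": 0.8}, {"offset": [225, 0, 0], "delta_rot": [0, 0, 0], "claw": 0.8}, {"offset": [233, 0, 0], "delta_rot": [0, 0, 0], "claw": 0.8}]'

```text
time_s: 10.83
position: [546.9, 167.3, 151.1]
eef_rot: [-0.0, 0.773, 0.634, 0.0]
wrist_force: [-0.8, 0.0, -0.8]
opening: 35.4
gripper_force: 25.3
```

Call:
drive_tool --rows '[{"offset": [0, 0, 0], "delta_rot": [0, 0, 0], "claw": 0.8}, {"offset": [0, 0, 0], "delta_rot": [0, 0, 0], "claw": 0.8}]'

```text
time_s: 11.0
position: [546.6, 164.7, 151.0]
eef_rot: [0.0, 0.774, 0.633, -0.0]
wrist_force: [0.3, -0.7, -1.4]
opening: 35.6
gripper_force: 25.3
```

```bash
python3 - <<'E'
from h import *
f=r.grab_frame("side");save(f,"carry");print(r.get_state()["joint_pos"].round(2))
E
```

```text
[ 0.15  0.34 -0.12  1.12 -0.    1.92]
```

View pics/carry.png

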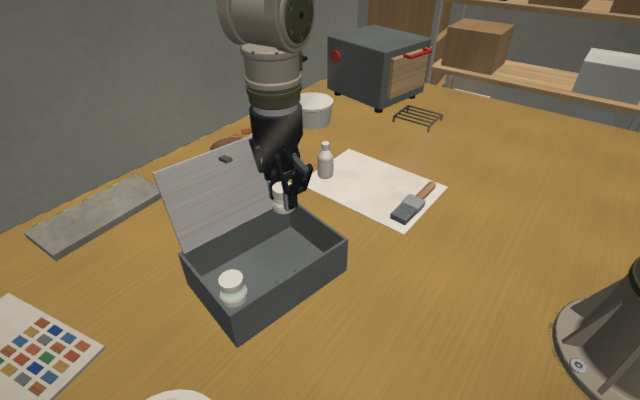

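The pot (283,197) is held upright above the free half; the jar is at (232,287). Lowering.

Call:
drive_tool --rows '[{"offset": [0, 0, 30], "delta_rot": [0, 0, 0], "claw": 0.8}, {"offset": [0, 0, 65], "delta_rot": [0, 0, 0], "claw": 0.8}, {"offset": [0, 0, 95], "delta_rot": [0, 0, 0], "claw": 0.8}, {"offset": [0, 0, 115], "delta_rot": [0, 0, 0], "claw": 0.8}, {"offset": [0, 0, 126], "delta_rot": [0, 0, 0], "claw": 0.8}, {"offset": [0, 0, 131], "delta_rot": [0, 0, 0], "claw": 0.8}, {"offset": [0, 0, 133], "delta_rot": [0, 0, 0], "claw": 0.8}, {"offset": [0, 0, 133], "delta_rot": [0, 0, 0], "claw": 0.8}]'

```text
time_s: 11.72
position: [547.6, 164.6, 18.8]
eef_rot: [0.0, 0.774, 0.633, 0.001]
wrist_force: [0.2, -0.2, -1.3]
opening: 35.2
gripper_force: 25.3
```

Call:
drive_tool --rows '[{"offset": [0, 0, 1], "delta_rot": [0, 0, 0], "claw": 0.8}, {"offset": [0, 0, 1.5], "delta_rot": [0, 0, 0], "claw": 0.8}, {"offset": [0, 0, 1.5], "delta_rot": [0, 0, 0], "claw": 0.8}]'

```text
time_s: 11.97
position: [547.7, 165.1, 17.6]
eef_rot: [0.001, 0.774, 0.633, 0.001]
wrist_force: [-1.0, 0.1, -1.0]
opening: 34.9
gripper_force: 25.3
```

Call:
drive_tool --rows '[{"offset": [0, 0, 0.7], "delta_rot": [0, 0, 0], "claw": 0.8}, {"offset": [0, 0, 1.2], "delta_rot": [0, 0, 0], "claw": 0.8}, {"offset": [0, 0, 1.2], "delta_rot": [0, 0, 0], "claw": 0.8}]'

```text
time_s: 12.22
position: [547.0, 165.1, 15.5]
eef_rot: [0.0, 0.774, 0.633, 0.0]
wrist_force: [0.1, -0.2, 0.5]
opening: 35.4
gripper_force: 25.4
```

Call:
drive_tool --rows '[{"offset": [0, 0, 0.4], "delta_rot": [0, 0, 0], "claw": 0.8}, {"offset": [0, 0, 0.4], "delta_rot": [0, 0, 0], "claw": 0.8}]'

```text
time_s: 12.38
position: [547.0, 165.1, 15.5]
eef_rot: [0.0, 0.774, 0.633, 0.0]
wrist_force: [-1.5, 0.0, 3.9]
opening: 35.3
gripper_force: 26.0
```

Standing on the floor (3.9 N). Now release, then rise.

Call:
drive_tool --rows '[{"offset": [0, 0, 0], "delta_rot": [0, 0, 0], "claw": 0.5}, {"offset": [0, 0, 0], "delta_rot": [0, 0, 0], "claw": 0.4}, {"offset": [0, 0, 0], "delta_rot": [0, 0, 0], "claw": 0.3}, {"offset": [0, 0, 0], "delta_rot": [0, 0, 0], "claw": 0.3}, {"offset": [0, 0, 0], "delta_rot": [0, 0, 0], "claw": 0.3}]'

```text
time_s: 12.8
position: [546.8, 164.9, 14.8]
eef_rot: [-0.0, 0.774, 0.633, -0.0]
wrist_force: [-0.6, -0.5, 0.5]
opening: 59.9
gripper_force: 0.0
```

Call:
drive_tool --rows '[{"offset": [0, 0, -10], "delta_rot": [0, 0, 0], "claw": 0.3}, {"offset": [0, 0, -30], "delta_rot": [0, 0, 0], "claw": 0.3}, {"offset": [0, 0, -65], "delta_rot": [0, 0, 0], "claw": 0.3}, {"offset": [0, 0, -105], "delta_rot": [0, 0, 0], "claw": 0.3}, {"offset": [0, -30, -135], "delta_rot": [0, 0, 0], "claw": 1}, {"offset": [0, -60, -160], "delta_rot": [0, 0, 0], "claw": 1}, {"offset": [0, -60, -200], "delta_rot": [0, 0, 0], "claw": 1}, {"offset": [0, -60, -230], "delta_rot": [0, 0, 0], "claw": 1}]'

```text
time_s: 13.47
position: [485.1, 177.0, 247.6]
eef_rot: [-0.0, 0.774, 0.634, -0.0]
wrist_force: [1.8, -0.4, 0.8]
opening: 11.5
gripper_force: 0.0
```

```bash
python3 - <<'E'
from h import *
np.set_printoptions(precision=1,suppress=True)
s=r.get_state();print(s["position"],s["time_s"],s["joint_pos"])
c=np.array([556.9,208.7,0]);t=np.radians(-11.45);R=np.array([[np.cos(t),-np.sin(t),0],[np.sin(t),np.cos(t),0],[0,0,1]])
for cam in ["side","scene"]:
 f=r.grab_frame(cam);W=cloud(f)
 if cam=="side":save(f,"placed")
 for n in ["pot","jar","lid"]:
  for m in r.masks_of(f,n)[:2]:
    p=(W[m["mask"]]-c)@R;p=p[~np.isnan(p[:,0])]
    if len(p): print(cam,n,m["confidence"],m["box"],len(p),np.median(p,0),np.percentile(p,2,0),np.percentile(p,98,0))
E
```

```text
[485.1 177.  247.6] 13.4667 [ 0.2  0.2 -0.1  1.3  0.   2. ]
side pot 0.86 [274.1, 241.2, 24.8, 29.9] 533 [ -9.2 -39.1  39.4] [-19.  -59.5   6.1] [ 14.8 -26.8  52.4]
side jar 0.57 [220.0, 267.7, 30.2, 40.2] 941 [-16.2  78.   47.8] [-27.1  51.1   6. ] [26.2 95.9 59.3]
side lid 0.58 [152.1, 130.2, 135.1, 122.8] 9743 [ 94.2  16.5 160.7] [  76.5 -105.    84.7] [110.  110.1 226.3]
scene pot 0.71 [371.5, 239.0, 20.3, 27.5] 422 [  5.  -39.3  48. ] [-14.5 -58.1   6.9] [ 17.1 -26.3  52.9]
scene jar 0.71 [408.6, 285.7, 25.0, 31.7] 682 [ 4.  78.2 56.2] [-20.2  56.7  14.4] [18.  96.5 59.9]
scene lid 0.86 [317.7, 194.8, 83.9, 140.1] 1867 [107.   13.8 206.2] [ 83.1 -97.7  93.8] [115.  113.5 228.9]
```

View pics/placed.png

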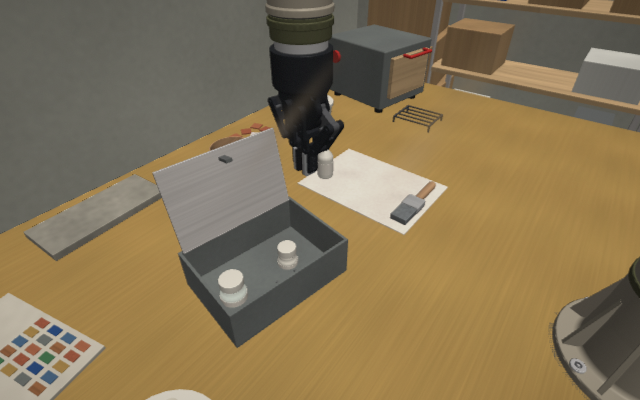

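The pot stands upright at (287,255) beside the jar at (232,288). Next I take the shut fingers over the open lid to get behind it.

Call:
drive_tool --rows '[{"offset": [0, 0, -12], "delta_rot": [0, 0, 0], "claw": 1}, {"offset": [10, 30, -12], "delta_rot": [0, 0, 0], "claw": 1}, {"offset": [20, 65, -12], "delta_rot": [0, 0, 0], "claw": 1}, {"offset": [30, 100, -12], "delta_rot": [0, 0, 0], "claw": 1}, {"offset": [40, 135, -12], "delta_rot": [0, 0, 0], "claw": 1}, {"offset": [45, 135, -12], "delta_rot": [0, 0, 0], "claw": 1}]'

```text
time_s: 14.37
position: [634.3, 193.1, 251.3]
eef_rot: [-0.001, 0.775, 0.632, -0.002]
wrist_force: [-0.6, 0.4, -2.1]
opening: -0.3
gripper_force: 0.0
```

Call:
drive_tool --rows '[{"offset": [0, 30, 0], "delta_rot": [0, 0, 0], "claw": 1}, {"offset": [0, 60, 0], "delta_rot": [0, 0, 0], "claw": 1}, {"offset": [0, 75, 0], "delta_rot": [0, 0, 0], "claw": 1}, {"offset": [0, 75, 0], "delta_rot": [0, 0, 0], "claw": 1}, {"offset": [0, 75, 0], "delta_rot": [0, 0, 0], "claw": 1}]'

```text
time_s: 14.78
position: [702.6, 178.8, 254.2]
eef_rot: [-0.001, 0.774, 0.633, -0.002]
wrist_force: [-0.7, -0.1, 0.1]
opening: 0.1
gripper_force: 0.0
```

```bash
cat > b.py <<'E'
from h import *
np.set_printoptions(precision=1,suppress=True)
def boxpos():
    s=r.get_state();t=np.radians(-11.45);R=np.array([[np.cos(t),-np.sin(t),0],[np.sin(t),np.cos(t),0],[0,0,1]])
    return (s["position"]-[556.9,208.7,0])@R
if __name__=="__main__": print(boxpos(),r.get_state()["joint_pos"].round(2),r.get_state()["wrist_force"])
E
python3 b.py
```

```text
[148.7  -0.4 254.2] [0.1 0.7 0.6 1.6 0.  1.9] [-0.7 -0.1  0.1]
```

Call:
drive_tool --rows '[{"offset": [0, 0, 20], "delta_rot": [0, 0, 0], "claw": 1}, {"offset": [0, 0, 40], "delta_rot": [0, 0, 0], "claw": 1}, {"offset": [0, -6, 45], "delta_rot": [0, 0, 0], "claw": 1}, {"offset": [0, -12, 45], "delta_rot": [0, 0, 0], "claw": 1}, {"offset": [0, -15, 45], "delta_rot": [0, 0, 0], "claw": 1}, {"offset": [0, -15, 45], "delta_rot": [0, 0, 0], "claw": 1}]'

```text
time_s: 15.28
position: [687.0, 183.0, 213.5]
eef_rot: [0.0, 0.774, 0.633, 0.001]
wrist_force: [0.4, 0.6, 0.9]
opening: -0.2
gripper_force: 0.0
```

```bash
python3 b.py; python3 - <<'E'
import numpy as np
for a in np.arange(1.6,-.01,-.1):
    rho=138
    print(round(a,2), np.round([78-rho*np.cos(a)+3*np.sin(a)+15, 77+rho*np.sin(a)+3*np.cos(a)],1))
E
```

```text
[132.6   0.6 213.5] [0.1 0.6 0.5 1.4 0.  1.9] [0.4 0.6 0.9]
1.6 [100.  214.9]
1.5 [ 86.2 214.9]
1.4 [ 72.5 213.5]
1.3 [ 59.  210.8]
1.2 [ 45.8 206.7]
1.1 [ 33.1 201.3]
1.0 [ 21.  194.7]
0.9 [  9.6 187. ]
0.8 [ -1.  178.1]
0.7 [-10.6 168.2]
0.6 [-19.2 157.4]
0.5 [-26.7 145.8]
0.4 [-32.9 133.5]
0.3 [-37.9 120.6]
0.2 [-41.7 107.4]
0.1 [-44.   93.8]
-0.0 [-45.  80.]
```

Call:
drive_tool --rows '[{"offset": [0, -4, 0], "delta_rot": [0, 0, 0], "claw": 1}, {"offset": [0, -8, 0], "delta_rot": [0, 0, 0], "claw": 1}, {"offset": [0, -12, 0], "delta_rot": [0, 0, 0], "claw": 1}, {"offset": [0, -16, 0], "delta_rot": [0, 0, 0], "claw": 1}, {"offset": [0, -20, 0], "delta_rot": [0, 0, 0], "claw": 1}, {"offset": [0, -24, 0], "delta_rot": [0, 0, 0], "claw": 1}, {"offset": [0, -28, 0], "delta_rot": [0, 0, 0], "claw": 1}, {"offset": [0, -33, 0], "delta_rot": [0, 0, 0], "claw": 1}]'

```text
time_s: 15.95
position: [655.5, 188.8, 211.9]
eef_rot: [0.0, 0.774, 0.633, 0.0]
wrist_force: [1.6, -0.7, 2.0]
opening: 0.4
gripper_force: 0.8
```

Call:
drive_tool --rows '[{"offset": [0, -5, 0], "delta_rot": [0, 0, 0], "claw": 1}, {"offset": [0, -10, 0], "delta_rot": [0, 0, 0], "claw": 1}, {"offset": [0, -15, 0], "delta_rot": [0, 0, 0], "claw": 1}, {"offset": [0, -20, 0], "delta_rot": [0, 0, 0], "claw": 1}, {"offset": [0, -26, 0], "delta_rot": [0, 0, 0], "claw": 1}, {"offset": [0, -31, 0.5], "delta_rot": [0, 0, 0], "claw": 1}, {"offset": [0, -36, 1], "delta_rot": [0, 0, 0], "claw": 1}, {"offset": [0, -41, 1.5], "delta_rot": [0, 0, 0], "claw": 1}]'

```text
time_s: 16.62
position: [615.0, 197.1, 210.3]
eef_rot: [0.0, 0.774, 0.633, -0.0]
wrist_force: [2.0, -2.0, -1.0]
opening: -0.1
gripper_force: 0.9
```

```bash
python3 b.py; python3 - <<'E'
from h import *
f=r.grab_frame("side");save(f,"closing")
E
```

```text
[ 59.3   0.1 210.3] [ 0.2  0.5  0.2  1.3 -0.   2. ] [ 2. -2. -1.]
```

View pics/closing.png

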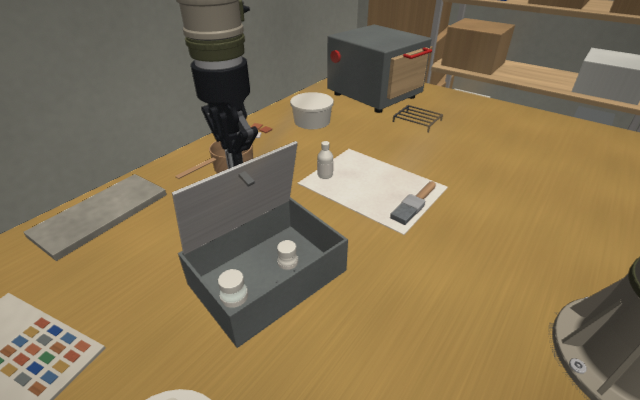

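The lid has come forward past upright (its edge at (240,175)), and the pot and jar are untouched. I keep following the arc.

Call:
drive_tool --rows '[{"offset": [0, -7, 2], "delta_rot": [0, 0, 0], "claw": 1}, {"offset": [0, -13.5, 4], "delta_rot": [0, 0, 0], "claw": 1}, {"offset": [0, -20, 6.5], "delta_rot": [0, 0, 0], "claw": 1}, {"offset": [0, -26, 9], "delta_rot": [0, 0, 0], "claw": 1}, {"offset": [0, -32, 12.5], "delta_rot": [0, 0, 0], "claw": 1}, {"offset": [0, -38, 16], "delta_rot": [0, 0, 0], "claw": 1}, {"offset": [0, -44, 19.5], "delta_rot": [0, 0, 0], "claw": 1}, {"offset": [0, -49.5, 23.5], "delta_rot": [0, 0, 0], "claw": 1}]'

```text
time_s: 17.33
position: [566.3, 207.0, 186.9]
eef_rot: [0.0, 0.774, 0.633, 0.0]
wrist_force: [-0.1, 0.1, 4.5]
opening: -0.2
gripper_force: 1.9
```

Call:
drive_tool --rows '[{"offset": [0, -5.5, 4.5], "delta_rot": [0, 0, 0], "claw": 1}, {"offset": [0, -10.5, 9], "delta_rot": [0, 0, 0], "claw": 1}, {"offset": [0, -15.5, 14], "delta_rot": [0, 0, 0], "claw": 1}, {"offset": [0, -20, 19], "delta_rot": [0, 0, 0], "claw": 1}, {"offset": [0, -24.5, 24], "delta_rot": [0, 0, 0], "claw": 1}, {"offset": [0, -29, 29.5], "delta_rot": [0, 0, 0], "claw": 1}, {"offset": [0, -32.5, 35], "delta_rot": [0, 0, 0], "claw": 1}, {"offset": [0, -36, 41], "delta_rot": [0, 0, 0], "claw": 1}]'

```text
time_s: 18.0
position: [531.1, 214.0, 145.3]
eef_rot: [-0.0, 0.774, 0.633, -0.0]
wrist_force: [-0.4, 0.2, 3.6]
opening: -0.2
gripper_force: 1.8
```

```bash
python3 b.py
```

```text
[-26.3   0.1 145.3] [ 0.2  0.3 -0.1  1.1  0.   2. ] [-0.4  0.2  3.6]
```

Call:
drive_tool --rows '[{"offset": [0, -3.5, 6], "delta_rot": [0, 0, 0], "claw": 1}, {"offset": [0, -6.5, 12], "delta_rot": [0, 0, 0], "claw": 1}, {"offset": [0, -9, 18.5], "delta_rot": [0, 0, 0], "claw": 1}, {"offset": [0, -11.5, 25], "delta_rot": [0, 0, 0], "claw": 1}, {"offset": [0, -13.5, 31], "delta_rot": [0, 0, 0], "claw": 1}, {"offset": [0, -15.5, 37], "delta_rot": [0, 0, 0], "claw": 1}, {"offset": [0, -17, 43], "delta_rot": [0, 0, 0], "claw": 1}, {"offset": [0, -18.5, 49], "delta_rot": [0, 0, 0], "claw": 1}]'

```text
time_s: 18.67
position: [513.9, 217.6, 96.4]
eef_rot: [0.0, 0.774, 0.633, 0.0]
wrist_force: [0.6, 0.4, 4.1]
opening: -0.2
gripper_force: 2.0
```

Call:
drive_tool --rows '[{"offset": [0, -0.6, 2], "delta_rot": [0, 0, 0], "claw": 1}, {"offset": [0, -1, 4], "delta_rot": [0, 0, 0], "claw": 1}, {"offset": [0, -1.5, 6], "delta_rot": [0, 0, 0], "claw": 1}, {"offset": [0, -1.5, 8], "delta_rot": [0, 0, 0], "claw": 1}, {"offset": [0, -1.5, 10], "delta_rot": [0, 0, 0], "claw": 1}, {"offset": [0, -1.5, 12], "delta_rot": [0, 0, 0], "claw": 1}, {"offset": [0, -1.5, 12], "delta_rot": [0, 0, 0], "claw": 1}]'

```text
time_s: 19.25
position: [512.3, 217.9, 84.6]
eef_rot: [0.0, 0.774, 0.633, 0.0]
wrist_force: [1.9, -1.6, 3.7]
opening: 0.0
gripper_force: 1.5
```

```bash
python3 b.py
```

```text
[-45.6   0.1  84.6] [ 0.3  0.4 -0.2  0.9 -0.   2. ] [ 1.9 -1.6  3.7]
```

Call:
drive_tool --rows '[{"offset": [0, -0.4, 2], "delta_rot": [0, 0, 0], "claw": 1}, {"offset": [0, -0.8, 4], "delta_rot": [0, 0, 0], "claw": 1}, {"offset": [0, -1, 6], "delta_rot": [0, 0, 0], "claw": 1}, {"offset": [0, -1, 8], "delta_rot": [0, 0, 0], "claw": 1}, {"offset": [0, -1, 10], "delta_rot": [0, 0, 0], "claw": 1}, {"offset": [0, -1, 11.5], "delta_rot": [0, 0, 0], "claw": 1}, {"offset": [0, -1, 12.5], "delta_rot": [0, 0, 0], "claw": 1}, {"offset": [0, -1, 12.5], "delta_rot": [0, 0, 0], "claw": 1}]'

```text
time_s: 19.92
position: [511.0, 218.3, 72.2]
eef_rot: [-0.0, 0.774, 0.633, -0.0]
wrist_force: [2.3, 0.3, 3.5]
opening: 0.1
gripper_force: 1.8
```

Call:
drive_tool --rows '[{"offset": [0, 0, 0.6], "delta_rot": [0, 0, 0], "claw": 1}, {"offset": [0, 0, 1], "delta_rot": [0, 0, 0], "claw": 1}, {"offset": [0, 0, 1], "delta_rot": [0, 0, 0], "claw": 1}]'

```text
time_s: 20.17
position: [511.1, 218.2, 71.4]
eef_rot: [-0.0, 0.774, 0.633, 0.0]
wrist_force: [2.2, 0.1, 4.2]
opening: -0.0
gripper_force: 1.8
```

Call:
drive_tool --rows '[{"offset": [0, 0, 0.8], "delta_rot": [0, 0, 0], "claw": 1}, {"offset": [0, 0, 0.8], "delta_rot": [0, 0, 0], "claw": 1}]'

```text
time_s: 20.33
position: [511.1, 218.2, 70.5]
eef_rot: [-0.0, 0.774, 0.633, 0.0]
wrist_force: [1.8, 0.5, 4.0]
opening: -0.0
gripper_force: 1.9
```

Call:
drive_tool --rows '[{"offset": [0, 0, 0.6], "delta_rot": [0, 0, 0], "claw": 1}, {"offset": [0, 0, 0.6], "delta_rot": [0, 0, 0], "claw": 1}]'

```text
time_s: 20.5
position: [511.2, 218.2, 70.1]
eef_rot: [-0.0, 0.774, 0.633, 0.0]
wrist_force: [0.7, -0.6, 5.1]
opening: -0.1
gripper_force: 2.5
```

Call:
drive_tool --rows '[{"offset": [0, 0, 0.5], "delta_rot": [0, 0, 0], "claw": 1}, {"offset": [0, 0, 0.5], "delta_rot": [0, 0, 0], "claw": 1}]'

```text
time_s: 20.67
position: [511.2, 218.2, 69.8]
eef_rot: [-0.0, 0.774, 0.633, 0.0]
wrist_force: [1.7, 0.7, 7.1]
opening: 0.2
gripper_force: 3.2
```

Call:
drive_tool --rows '[{"offset": [0, 0, 0.4], "delta_rot": [0, 0, 0], "claw": 1}, {"offset": [0, 0, 0.4], "delta_rot": [0, 0, 0], "claw": 1}, {"offset": [0, 0, 0.4], "delta_rot": [0, 0, 0], "claw": 1}]'

```text
time_s: 20.92
position: [511.2, 218.2, 69.6]
eef_rot: [0.0, 0.774, 0.633, 0.0]
wrist_force: [0.1, -0.1, 7.1]
opening: -0.0
gripper_force: 3.7
```

Call:
drive_tool --rows '[{"offset": [0, 0, 0.3], "delta_rot": [0, 0, 0], "claw": 1}, {"offset": [0, 0, 0.3], "delta_rot": [0, 0, 0], "claw": 1}]'

```text
time_s: 21.08
position: [511.2, 218.2, 69.4]
eef_rot: [0.0, 0.774, 0.633, 0.0]
wrist_force: [0.4, -0.5, 8.5]
opening: 0.3
gripper_force: 4.2
```

Call:
drive_tool --rows '[{"offset": [0, 0, -3], "delta_rot": [0, 0, 0], "claw": 1}, {"offset": [0, 0, -7], "delta_rot": [0, 0, 0], "claw": 1}, {"offset": [0, 0, -12], "delta_rot": [0, 0, 0], "claw": 1}, {"offset": [0, 0, -17], "delta_rot": [0, 0, 0], "claw": 1}, {"offset": [0, 0, -22], "delta_rot": [0, 0, 0], "claw": 1}, {"offset": [0, 0, -22], "delta_rot": [0, 0, 0], "claw": 1}]'

```text
time_s: 21.58
position: [510.7, 218.1, 91.3]
eef_rot: [-0.0, 0.774, 0.633, -0.0]
wrist_force: [-0.2, -0.1, 1.0]
opening: 0.2
gripper_force: 0.0
```

No force at 91 mm, so the lid holds. Retreating and verifying.

Call:
drive_tool --rows '[{"offset": [0, 0, -30], "delta_rot": [0, 0, 0], "claw": 1}, {"offset": [0, -20, -65], "delta_rot": [0, 0, 0], "claw": 1}, {"offset": [-20, -40, -100], "delta_rot": [0, 0, 0], "claw": 1}, {"offset": [-40, -60, -120], "delta_rot": [0, 0, 0], "claw": 1}, {"offset": [-80, -60, -130], "delta_rot": [0, 0, 0], "claw": 1}, {"offset": [-110, -60, -130], "delta_rot": [0, 0, 0], "claw": 1}, {"offset": [-110, -60, -130], "delta_rot": [0, 0, 0], "claw": 1}, {"offset": [-110, -60, -130], "delta_rot": [0, 0, 0], "claw": 1}]'

```text
time_s: 22.25
position: [429.8, 121.1, 220.9]
eef_rot: [-0.0, 0.775, 0.632, 0.0]
wrist_force: [0.6, 0.8, 0.3]
opening: -0.4
gripper_force: 0.0
```

```bash
python3 - <<'E'
from h import *
np.set_printoptions(precision=1,suppress=True)
for c in ["scene","side"]:
    f=r.grab_frame(c);W=cloud(f);save(f,"end_"+c)
    for n in ["lid","bottle","brush","tile"]:
        for m in r.masks_of(f,n)[:1]:
            p=W[m["mask"]];p=p[~np.isnan(p[:,0])]
            print(c,n,round(m["confidence"],2),m["box"],np.median(p,0),np.percentile(p,2,0),np.percentile(p,98,0))
E
```

```text
scene lid 0.93 [334.8, 198.5, 137.7, 134.2] [561.5 221.5  81.1] [478.  102.   78.2] [639.8 320.8  83.8]
scene bottle 0.63 [234.3, 172.2, 22.1, 38.3] [ 676.1 -113.2   58.6] [ 653.7 -134.2    2.1] [ 690.5 -103.8   98.3]
scene brush 0.95 [301.5, 120.0, 42.6, 44.0] [ 436.  -124.9   20. ] [ 412.8 -222.1    2.5] [454.  -68.1  24.1]
side lid 0.81 [184.5, 202.2, 155.0, 110.0] [548.9 227.   81.3] [474.3 104.   79.1] [636.3 322.1  83.4]
side bottle 0.92 [316.0, 143.1, 20.1, 38.4] [ 663.1 -112.9   49.2] [ 651.2 -130.8    5.9] [ 683.1 -103.5   98.2]
side brush 0.86 [393.2, 181.0, 41.8, 41.1] [ 430.1 -119.8   21.1] [ 412.9 -221.2   10.4] [452.8 -68.   24.6]
side tile 0.78 [252.3, 179.4, 20.1, 13.5] [766.   10.3   7.1] [743.3 -13.1   3.6] [792.9  34.    9.2]
```

View pics/end_scene.png

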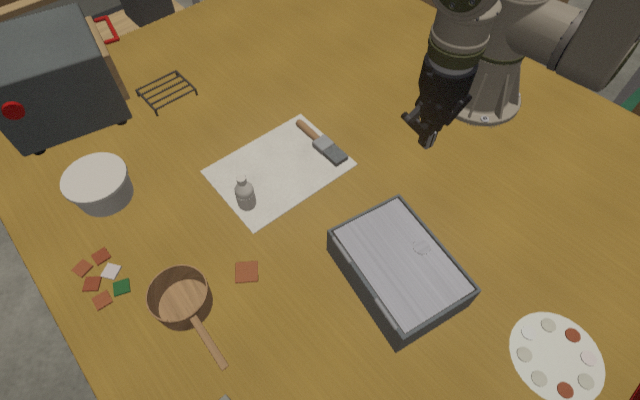

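The lid is flush (pad at (421,247), as at the start). The tile at (246,271), bottle and brush have not moved.

```bash
python3 -c "from bench import r; print(r.close_job())"
```

```text
the job is handed in; nothing more can be done
None
```

The job is handed in: the pot stands upright in the box beside the jar, the lid is latched flush (highest press reading 8.8 N), the other things are where they stood, and it took about 22 s.

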